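# Clamp a heat sink in the bench press

### The job

Clamp the heat sink in the small bench press: draw the lock pin up out of its bore in the bridge, hang it by its head in the open notch at the side of the press, then screw the T-handle down, clockwise seen from above, until it comes up against its stop and the foot presses on the heat sink (nearly a full turn, so the bar must be let go and taken again). Do not shift the heat sink, and leave the other things on the bench alone.

Things in the scene. Friction and masses are not known exactly. Their poses are not given: they have to be found in the camera images.
- fixture: The bare-aluminium bench press, fixed, at varying place and yaw. Origin: centre of its base plate's underside, on the bench; z up along the screw's axis. Base 150 (x) by 200 (y) by 12 mm; columns 30 by 20 mm at y = +-65 mm carry a bridge 45 (x) by 160 (y) mm, its flat top 130 mm above the bench. Heat sink on a board between the columns, notch beyond the bridge's +y end.
- bore (a point): Centre of the mouth of the lock pin's bore in the top of the bridge, at fixture x = 0, y = +45 mm. Blind, 11 mm wide, 24 mm deep.
- notch (a point): Where the pin is to hang: centre of the notch, at the top face of a dark steel lip (46 mm along x, 10 mm thick, top 115 mm above the bench) on the press's +y side, 112 mm from the screw's axis. The slot is 14 mm wide in fixture x, from 7 mm inside this point to the lip's end 23 mm outside it, open to fixture +y; lower the pin in from above or slide it in from the end.
- pin: Loose steel lock pin, about 80 g. Origin: centre of the shank's bottom end, z towards the head. Shank 10 mm in diameter, 92 mm long; dark cylindrical head 22 mm in diameter, 34 mm high. At the start it stands in the bore, bottom 106 mm above the bench, blocking the T-handle's bar. Parked, the shank hangs through the notch and the head's underside rests on the lip, its top 149 mm above the bench.
- pin_head (a point): Centre of the underside of the pin's head, 92 mm up the pin from its bottom end.
- t_handle (a joint): Angle the T-handle is turned clockwise from above, rad: 0 to 0.9 at the start, stop at 5.6. One turn lowers screw and handle by 12 mm. The sprung foot touches the heat sink at about 4.3 and presses with about 9 N at the stop. Friction 0.15 N m (3 to 4 N at a grip point); it stays where it is left.
- hub (a point): Centre of the T-handle's hub on the screw's axis, at the height of the bar's centreline, 178 mm above the bench at 0 rad. The hub is 26 mm in diameter and 28 mm high.
- end_a (a point): Grip point on one arm of the T-handle's horizontal bar (a plain steel rod 10 mm in diameter, 138 mm long over its 14 mm ball ends), on the bar's centreline 45 mm from the axis. It turns and sinks with the handle.
- end_b (a point): The like grip point on the opposite arm of the bar, 45 mm from the axis.
- foot: The press's round sprung foot, dark steel, 36 mm in diameter, on the bottom of the screw. Origin: centre of its underside.
- heat_sink: Loose bare-aluminium finned heat sink, 60 by 56 mm and 32 mm high, 150 g, lying fins up under the foot with its underside 18 mm above the bench. Origin: centre of its underside. It is to stay there.
- meter: Bystander: clear panel meter 60 by 70 mm, 64 mm high, loose. Origin: centre of its underside.
- terminal: Bystander: terminal block 26 by 45 mm, 25 mm high, loose. Origin: centre of its underside.
- resistor: Bystander: pale ceramic power resistor 18 by 70 mm, 18 mm high, loose. Origin: centre of its underside.
Mind the look-alikes: they are no part of the job. There is more than one size of the pin; the one meant has the size given above.

How it is judged:
By the outcome, as a careful person would: the job done as asked, in the order asked, and still so for the second after the job is handed in, with the robot touching nothing.
It also fails if it takes over 72 s, if anything falls off the work surface, if the arm or the gripper's body presses on something with over 40 N, if the wrist force passes 120 N, or if a joint passes its speed limit or range.

### The arm

A 7-joint arm with a two-finger parallel gripper is mounted at the origin on the work surface. World frame = base frame: x ahead of the robot, y to its left, z up, the work surface at z = 0. Lengths are in m, angles in rad, forces in N, time in s.
With the tool pointing down it reaches from about 0.425 to 0.8 m from the base axis. Payload 8.3 kg.
Tool frame: the origin (TCP) lies between the finger pads; the fingertips stand 8 mm ahead of it and the grasp point (between the pads) lies 11 mm behind it; z points along the fingers, y is the direction in which the jaws open and shut (so a half turn about z gives the same grasp; the last joint's range is limited). The gripper opens to 85 mm and grips with 20 to 120 N. Pads are 22 mm wide; open, the fingers measure 114 mm over their backs; the gripper's body (76 mm by 85 mm) begins 54 mm behind the grasp point. The pads swing forward as they close: fully open they stand 13 mm farther back than shut.
Start: joints at [1.054, 0.383, 0.016, 1.37, -0.006, 1.388, -0.046], TCP at [0.274, -0.562, 0.239] pointing down, gripper open.
Joint ranges: [-2.95, 2.95], [-0.25, 2.06], [-1.52, 1.56], [0.18, 2.33], [-1.44, 4.58], [0.02, 2.06], [-3.01, 3.01]. Speed limits (rad/s): [2.39, 2.39, 3.01, 3.01, 3.14, 3.14, 3.14].

### API

Orientations are given as a unit quaternion [x, y, z, w].
In Python, from cell import arm gives the robot as it stands.
- The arm moves only by the tool move_arm, never from a script. Its argument "motion" is a list of rows, each a list of 3 entries, a list of its own where there are three numbers: the shift along the tool's x, y, z in mm, then the turn, a rotation vector about the tool's x, y, z in degrees, then the finger opening in mm, from 0 to 85.4. A call has exactly 8 rows; each row is the pose to reach, as a shift and turn from the pose commanded when the call began, along the tool's axes at that moment; what a row does not reach only later rows make up. A row lasts 1/10 s, in which the tool goes at most 50 mm and 8.59 degrees, less where a joint would pass 70% of its speed; a pose out of reach is approached as far as the arm can. A call with a gripper value outside its range is refused whole. The fingers move at their own pace and stop on an object; "force" is the grip in N (left out, the last holds). Time passes only in rows, so rows that repeat a pose let the fingers close, or fill a call up. It gives the time, the measured TCP pose, the force and the opening at its end, in the units of the state.
- arm.observe(): the state, without advancing time (a new reading comes with each control period).
- arm.get_image(name): name is "scene" or "top" or "wrist"; returns (picture, depth): 400x640x3 uint8, blue, green, red; 400x640 float32, m along the optical axis (not along the pixel's ray), 0 where there is no reading.
- arm.calibration(name): a dict with "fx", "fy", "cx", "cy" (pixels), "dist_coeffs" ([k1, k2, p1, p2, k3] as OpenCV has them; the pictures are not rectified), "rvec" (rotation vector, rad) and "tvec" (3), from world to camera coordinates, as OpenCV has them. Camera axes: x right, y down, z forward; pixel columns grow to the right and rows downward; lengths in m; the calibration is good to about 2 mm. A picture is of the moment at which its call begins: read the wrist's pose just before it. calibration takes no time and is no camera call; for the wrist camera it gives the pose at the moment of the call.
- arm.job_done(): hands the job in, once; it reports no verdict.
Trained networks look in the newest picture that a camera, given by its name, has taken for a name from the list of things; names that differ only in an ending like _2 or _b are one class to them, and where a whole thing is asked for, a point or a joint stands for the part that bears it (a point fixed in the world has none). Each returns a list of dicts, best first, with "p" (0 to 1); they miss things now and then, are a little off and sometimes report something else, mostly with a low value. They report only what shows in the picture. A call takes as long as a camera call. They do not tell look-alikes from the thing itself.
- arm.silhouettes(camera, target): "mask" (400x640 bool, what is visible of it).
- arm.place_of(camera, target): "centre" ([x, y, z] in m, in world coordinates, good to about 4 mm: a listed point, or the origin of a listed thing).
The state is a dict: "time_s": time; "joint_positions": joint angles; "joint_vel": joint speeds; "effort": joint torques, N m; "tool_pos": TCP position; "ee_rot": TCP orientation; "wrist_force": force on the tool from outside, world axes, zero at the start; "wrist_torque": the same for the moment, N m; "width": finger opening in m.
Only numpy, scipy, OpenCV 4.12 (cv2) and the standard library are available. Lean on these libraries where they do the work, as an engineer would, in place of code of your own. Each camera call takes 0.05 s, during which the arm holds its last target. There are 200 camera calls.

## Working session

There is one attempt and no reset: what is moved stays moved. The work goes in short steps, Python scripts to look and compute and a tool call to move; the robot and the scene stay as the last step left them, time stands still between calls to the robot, and variables do not carry over. Pictures are saved under pics/ and viewed, about 8 in all and at most 12, crops included, and the job is handed in when it is done.

Besides the shell and the picture viewer there is one more tool, called after "Emit:" as a command line: name --argument value ..., lists and objects as JSON in quotes. move_arm: Moves the arm, as the interface text tells. Its arguments: {"type":"object","properties":{"motion":{"type":"array"},"force":{"type":"number"}},"required":["motion"]}

```bash
mkdir -p pics; ls; python3 - <<'E'
from cell import arm
import cv2,numpy as np
s=arm.observe(); print(s['time_s'],s['tool_pos'],s['ee_rot'],s['width'])
ims=[]
for c in ("scene","top"):
    im,d=arm.get_image(c); ims.append(im); np.save(f'pics/{c}_d.npy',d); cv2.imwrite(f'pics/{c}0.png',im)
    for t in ("fixture","bore","notch","pin","pin_head","hub","end_a","end_b","heat_sink","foot"):
        r=arm.place_of(c,t); print(c,t,[(np.round(x['centre'],3).tolist(),round(x['p'],2)) for x in r[:3]])
cv2.imwrite('pics/both.png',cv2.resize(np.vstack(ims),(800*640//800,800))[:, :] if 0 else np.vstack(ims))
E
```

```text
pics
0.0 [ 0.2738137  -0.56129651  0.2382799 ] [ 9.74359665e-01  2.24994036e-01 -2.25651247e-04 -9.36193545e-04] 0.08555988757661123
scene fixture [([0.506, 0.049, -0.001], 0.86), ([0.498, -0.128, -0.001], 0.56), ([0.505, 0.044, 0.056], 0.28)]
scene bore [([0.507, 0.088, 0.132], 0.8)]
scene notch [([0.507, 0.154, 0.12], 0.78), ([0.507, 0.086, 0.195], 0.64)]
scene pin [([0.507, 0.089, 0.104], 0.87), ([0.637, 0.057, -0.003], 0.71), ([0.469, 0.073, 0.183], 0.56)]
scene pin_head [([0.506, 0.087, 0.196], 0.76), ([0.639, 0.056, 0.116], 0.64), ([0.665, 0.148, -0.002], 0.51)]
scene hub [([0.506, 0.042, 0.18], 0.85), ([0.506, 0.045, 0.02], 0.54)]
scene end_a [([0.544, 0.021, 0.181], 0.72), ([0.468, 0.072, 0.181], 0.7)]
scene end_b [([0.544, 0.021, 0.181], 0.72), ([0.468, 0.072, 0.181], 0.7)]
scene heat_sink [([0.504, 0.045, 0.018], 0.75)]
scene foot [([0.507, 0.046, 0.056], 0.39)]
top fixture [([0.506, 0.045, -0.003], 0.74)]
top bore [([0.505, 0.091, 0.128], 0.57), ([0.505, 0.156, 0.115], 0.4)]
top notch [([0.507, 0.156, 0.115], 0.92)]
top pin [([0.504, 0.088, 0.105], 0.68), ([0.64, 0.051, -0.003], 0.57), ([0.39, 0.146, -0.002], 0.43)]
top pin_head [([0.504, 0.092, 0.198], 0.7), ([0.634, 0.049, 0.117], 0.58), ([0.385, 0.152, 0.063], 0.48)]
top hub [([0.505, 0.045, 0.178], 0.67), ([0.502, 0.088, 0.104], 0.65)]
top end_a [([0.543, 0.017, 0.177], 0.71), ([0.507, 0.088, 0.102], 0.66), ([0.468, 0.072, 0.179], 0.57)]
top end_b [([0.543, 0.017, 0.177], 0.71), ([0.507, 0.088, 0.102], 0.66), ([0.468, 0.072, 0.179], 0.57)]
top heat_sink [([0.469, 0.072, 0.176], 0.74), ([0.503, 0.045, 0.018], 0.61), ([0.506, 0.043, 0.178], 0.3)]
top foot [([0.509, 0.155, 0.116], 0.45)]
```

View pics/scene0.png

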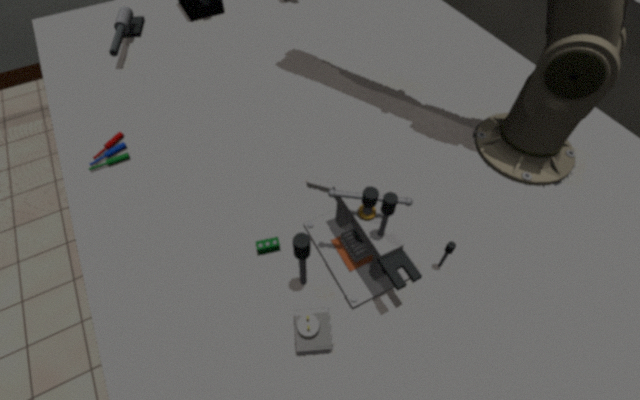

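View pics/top0.png

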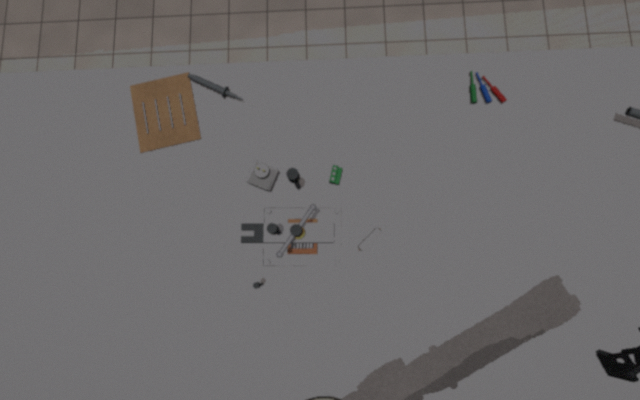

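The press stands at about (0.506, 0.045) with yaw near 0 (top picture (298,235)). The target pin is in the bridge at top picture (274,230), next to the dark hub. The look-alike pins stand free at (295,177) and (258,284). I'll go above the pin with the jaws along world x.

Emit:
move_arm --motion '[[[50,-49,-62],[0,0,-8],85],[[100,-98,-62],[0,0,-16],85],[[493,-483,-62],[0,0,-64],85],[[493,-483,-62],[0,0,-64],85],[[493,-483,-62],[0,0,-64],85],[[493,-483,-62],[0,0,-64],85],[[493,-483,-62],[0,0,-64],85],[[493,-483,-62],[0,0,-64],85]]'

```text
time_s: 1.9
tool_pos: [0.4034, -0.1966, 0.294]
ee_rot: [0.705, 0.709, -0.0, 0.001]
wrist_force: [1.2, 0.5, 0.6]
width: 0.0852
```

```bash
cat > h.py <<'E'
from cell import arm
import numpy as np
from scipy.spatial.transform import Rotation as R
def state():
    s=arm.observe(); r=R.from_quat(s['ee_rot']).as_matrix()
    print('t',round(s['time_s'],2),'tcp',np.round(s['tool_pos'],4),'a',round(np.degrees(np.arctan2(r[1,0],r[0,0])),1),'zt',np.round(r[:,2],3),'w',round(s['width'],4),'F',np.round(s['wrist_force'],1),'q',np.round(s['joint_positions'],2))
    return s,r
def togo(p,a=90):
    s,r=state(); d=r.T@(np.array(p)-s['tool_pos'])*1000
    want=np.column_stack([[np.cos(np.radians(a)),np.sin(np.radians(a)),0],[np.sin(np.radians(a)),-np.cos(np.radians(a)),0],[0,0,-1]])
    print('shift',np.round(d,1),'turn',np.round(np.degrees(R.from_matrix(r.T@want).as_rotvec()),1))
E
python3 -c "
from h import *
togo([.505,.089,.30])"
```

```text
t 1.9 tcp [ 0.4034 -0.1966  0.294 ] a 90.3 zt [ 0.001 -0.001 -1.   ] w 0.0852 F [1.2 0.5 0.6] q [ 0.74 -0.01 -0.36  1.71 -0.    1.43  0.39]
shift [285.  103.2  -6.2] turn [0.  0.  0.3]
```

Emit:
move_arm --motion '[[[285,103,-6],[0,0,0],85],[[285,103,-6],[0,0,0],85],[[285,103,-6],[0,0,0],85],[[285,103,-6],[0,0,0],85],[[285,103,-6],[0,0,0],85],[[285,103,-6],[0,0,0],85],[[285,103,-6],[0,0,0],60],[[285,103,-6],[0,0,0],50]]'

```text
time_s: 2.7
tool_pos: [0.5061, 0.0883, 0.2995]
ee_rot: [0.706, 0.708, 0.0, -0.0]
wrist_force: [0.2, -2.0, -0.9]
width: 0.0585
```

```bash
python3 - <<'E'
from h import *
import cv2
togo([.505,.089,.30])
for k in range(1):
    im,d=arm.get_image('wrist'); cv2.imwrite('pics/w1.png',im); np.save('pics/w1.npy',d)
for t in ("bore","notch","pin","pin_head","hub","end_a","fixture","heat_sink"):
    r=arm.place_of('wrist',t); print(t,[(np.round(x['centre'],4).tolist(),round(x['p'],2)) for x in r[:3]])
# head top from depth: points near z .232 
c=arm.calibration('wrist'); K=np.array([[c['fx'],0,c['cx']],[0,c['fy'],c['cy']],[0,0,1]])
v,u=np.mgrid[0:400,0:640]; m=d>0
n=cv2.undistortPoints(np.float32(np.c_[u[m],v[m]])[:,None],K,np.array(c['dist_coeffs']))[:,0]
P=np.c_[n*d[m][:,None],d[m]]; Rm=cv2.Rodrigues(np.array(c['rvec']))[0]
W=(P-np.ravel(c['tvec']))@Rm
for lo,hi,nm in((.226,.238,'headtop'),(.186,.196,'hubtop'),(.168,.186,'bar'),(.126,.134,'bridge'),(.11,.12,'lip')):
    k=(W[:,2]>lo)&(W[:,2]<hi)&(abs(W[:,0]-.505)<.09)&(abs(W[:,1]-.089)<.16)
    if k.sum()>20: print(nm,k.sum(),np.round(np.percentile(W[k],[2,50,98],axis=0),4).tolist())
E
```

```text
t 2.7 tcp [0.5061 0.0883 0.2995] a 90.2 zt [-0.     0.001 -1.   ] w 0.0585 F [ 0.2 -2.  -0.9] q [ 0.36  0.17 -0.67  1.54  0.11  1.47 -0.32]
shift [ 0.7 -1.1 -0.5] turn [-0.  -0.   0.2]
bore [([0.505, 0.0901, 0.1265], 0.94), ([0.5435, 0.0153, 0.1743], 0.6)]
notch [([0.5096, 0.1523, 0.1157], 0.94), ([0.5063, 0.0915, 0.1993], 0.58), ([0.4699, 0.0717, 0.1732], 0.32)]
pin [([0.6362, 0.0542, 0.0054], 0.9), ([0.3883, 0.1502, -0.0027], 0.71), ([0.5036, 0.0856, 0.1051], 0.65)]
pin_head [([0.5085, 0.0896, 0.201], 0.87), ([0.5038, 0.0434, 0.1805], 0.74), ([0.6353, 0.0539, 0.123], 0.56)]
hub [([0.5017, 0.044, 0.1778], 0.57)]
end_a [([0.4726, 0.0727, 0.1774], 0.72), ([0.5422, 0.0153, 0.1754], 0.71)]
fixture [([0.504, 0.0406, -0.0008], 0.83)]
heat_sink [([0.5024, 0.0898, 0.1261], 0.69), ([0.5431, 0.0145, 0.175], 0.55)]
headtop 720 [[0.4976, 0.0764, 0.2271], [0.5072, 0.0869, 0.2317], [0.5167, 0.0959, 0.2331]]
hubtop 631 [[0.4944, 0.0299, 0.1872], [0.5059, 0.0422, 0.1911], [0.5173, 0.0528, 0.1924]]
bar 1444 [[0.453, 0.003, 0.1737], [0.4951, 0.0522, 0.1815], [0.5576, 0.0887, 0.1846]]
bridge 3779 [[0.4833, -0.037, 0.1285], [0.5056, 0.0736, 0.13], [0.5285, 0.1191, 0.1313]]
lip 2193 [[0.4869, 0.1207, 0.1134], [0.509, 0.1437, 0.1149], [0.5312, 0.1739, 0.1167]]
```

View pics/w1.png

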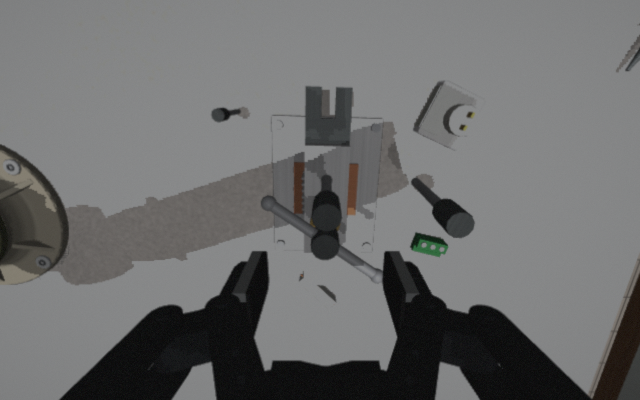

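The pin stands at picture (327,210) with its shank running down to the bridge, and the hub is at (325,243). The lip's notch at (328,105) is clear, and depth puts the pin at about (0.507, 0.088). Next I grip the head high up.

Emit:
move_arm --motion '[[[0,1,40],[0,0,0],50],[[0,1,75],[0,0,0],50],[[0,1,87],[0,0,0],50],[[0,1,87],[0,0,0],50],[[0,1,87],[0,0,0],15],[[0,1,87],[0,0,0],15],[[0,1,87],[0,0,0],15],[[0,1,87],[0,0,0],15]]' --force 40

```text
time_s: 3.95
tool_pos: [0.5081, 0.0868, 0.2146]
ee_rot: [0.707, 0.707, 0.001, 0.001]
wrist_force: [-2.0, -0.1, 6.6]
width: 0.0208
```

Emit:
move_arm --motion '[[[0,0,-5],[0,0,0],15],[[0,0,-10],[0,0,0],15],[[0,0,-15],[0,0,0],15],[[0,0,-20],[0,0,0],15],[[0,0,-26],[0,0,0],15],[[0,0,-32],[0,0,0],15],[[0,0,-40],[0,0,0],15],[[0,0,-40],[0,0,0],15]]'

```text
time_s: 4.75
tool_pos: [0.5078, 0.0867, 0.254]
ee_rot: [0.707, 0.707, 0.001, 0.001]
wrist_force: [-0.4, 0.9, 0.0]
width: 0.0203
```

```bash
python3 - <<'E'
from h import *
import cv2
s,r=state()
im,d=arm.get_image('scene'); im2,_=arm.get_image('wrist')
a=cv2.resize(im[150:310,240:480],(720,480))
cv2.imwrite('pics/c2.png',a); cv2.imwrite('pics/w2.png',im2)
for c in('scene','wrist'):
  for t in ('pin','pin_head','bore','notch'):
    q=arm.place_of(c,t); print(c,t,[(np.round(x['centre'],4).tolist(),round(x['p'],2)) for x in q[:3]])
E
```

```text
t 4.75 tcp [0.5078 0.0867 0.254 ] a 90.0 zt [ 0.002  0.    -1.   ] w 0.0203 F [-0.4  0.9  0. ] q [ 0.36  0.19 -0.67  1.62  0.12  1.37 -0.33]
scene pin [([0.5068, 0.0872, 0.144], 0.71), ([0.386, 0.1483, -0.004], 0.69), ([0.6364, 0.0517, -0.0036], 0.65)]
scene pin_head [([0.6349, 0.0554, 0.1127], 0.87), ([0.5063, 0.0891, 0.234], 0.62), ([0.3881, 0.1509, 0.0642], 0.47)]
scene bore [([0.5068, 0.0895, 0.1324], 0.94)]
scene notch [([0.5057, 0.1507, 0.1177], 0.88), ([0.5049, 0.0439, 0.1776], 0.72)]
wrist pin [([0.5029, 0.0881, 0.148], 0.94), ([0.3875, 0.1517, -0.0022], 0.8), ([0.634, 0.053, 0.0032], 0.67)]
wrist pin_head [([0.3869, 0.1485, 0.0679], 0.98), ([0.5069, 0.151, 0.1153], 0.7), ([0.5048, 0.0915, 0.2364], 0.68)]
wrist bore [([0.5026, 0.0874, 0.1228], 0.98)]
wrist notch [([0.5092, 0.1544, 0.1144], 0.68)]
```

View pics/c2.png

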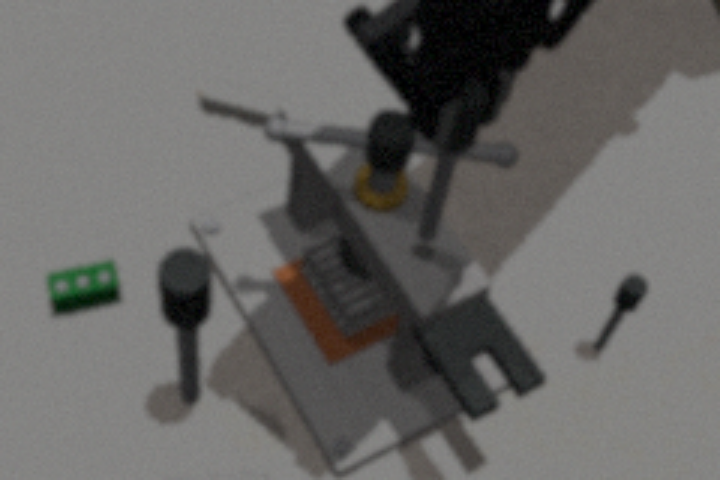

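The pin is clear of its bore and hangs upright at crop (437,200). The notch is open at (490,370). Before carrying the pin over, I'll get the exact slot centre from the earlier depth picture.

Emit:
move_arm --motion '[[[15,0,-3],[0,0,0],15],[[30,1,-3],[0,0,0],15],[[45,1,-3],[0,0,0],15],[[58,2,-3],[0,0,0],15],[[68,2,-3],[0,0,0],15],[[68,2,-3],[0,0,0],15],[[68,2,-3],[0,0,0],15],[[68,2,-3],[0,0,0],15]]'

```text
time_s: 6.05
tool_pos: [0.5094, 0.1536, 0.2555]
ee_rot: [0.707, 0.707, -0.0, 0.0]
wrist_force: [0.6, -0.2, -0.9]
width: 0.0206
```

```bash
cat >> h.py <<'E'
import cv2
def cloud(c,d,cal=None):
    c=cal or arm.calibration(c); K=np.array([[c['fx'],0,c['cx']],[0,c['fy'],c['cy']],[0,0,1]])
    v,u=np.mgrid[0:400,0:640]; m=d>0
    n=cv2.undistortPoints(np.float32(np.c_[u[m],v[m]])[:,None],K,np.array(c['dist_coeffs']))[:,0]
    return (np.c_[n*d[m][:,None],d[m]]-np.ravel(c['tvec']))@cv2.Rodrigues(np.array(c['rvec']))[0]
E
python3 - <<'E'
from h import *
s,r=state()
im,d=arm.get_image('wrist'); cv2.imwrite('pics/w3.png',im)
W=cloud('wrist',d)
def layer(z0,z1,x0,x1,y0,y1):
    return W[(W[:,2]>z0)&(W[:,2]<z1)&(W[:,0]>x0)&(W[:,0]<x1)&(W[:,1]>y0)&(W[:,1]<y1)]
L=layer(.108,.121,.47,.55,.125,.185)
print('lip',np.round(np.percentile(L,[1,50,99],axis=0),4).tolist(),len(L))
for y in np.arange(.128,.184,.004):
    k=L[abs(L[:,1]-y)<.002]
    if len(k)>5:
        xs=np.sort(k[:,0]); g=np.diff(xs); i=g.argmax(); print(round(y,3),np.round([xs[0],xs[i],xs[i+1],xs[-1]],4))
B=layer(.126,.134,.47,.54,-.03,.12)
for y in np.arange(-.02,.12,.02):
    k=B[abs(B[:,1]-y)<.006]
    if len(k)>5: print('br',round(y,2),np.round([k[:,0].min(),k[:,0].max()],4))
# pin shank
S=layer(.15,.225,.49,.53,.13,.18)
for z in(.155,.17,.185,.2,.215):
    k=S[abs(S[:,2]-z)<.005]
    if len(k)>3: print('shank',z,len(k),np.round([k[:,0].min(),k[:,0].max(),k[:,1].min()],4))
for t in('notch','pin','pin_head'):
    print(t,[(np.round(x['centre'],4).tolist(),round(x['p'],2)) for x in arm.place_of('wrist',t)[:3]])
E
```

```text
t 6.05 tcp [0.5094 0.1536 0.2555] a 89.9 zt [-0. -0. -1.] w 0.0206 F [ 0.6 -0.2 -0.9] q [ 0.24  0.24 -0.71  1.57  0.16  1.39 -0.48]
lip [[0.4856, 0.1256, 0.11], [0.5024, 0.1525, 0.1147], [0.5313, 0.1781, 0.1162]] 2011
0.128 [0.485  0.5014 0.5157 0.5302]
0.132 [0.485  0.5014 0.5157 0.531 ]
0.136 [0.4852 0.5024 0.5147 0.5309]
0.14 [0.4853 0.5024 0.5147 0.5309]
0.144 [0.4855 0.5025 0.5138 0.5308]
0.148 [0.4856 0.5072 0.5081 0.5307]
0.152 [0.4857 0.5016 0.5156 0.5316]
0.156 [0.4857 0.5017 0.5157 0.5315]
0.16 [0.4858 0.5017 0.5165 0.5314]
0.164 [0.486  0.5018 0.5165 0.5313]
0.168 [0.4861 0.5018 0.5164 0.532 ]
0.172 [0.4863 0.5018 0.5164 0.532 ]
0.176 [0.4864 0.5019 0.5164 0.532 ]
0.18 [0.4864 0.4881 0.4891 0.5019]
br -0.02 [0.4819 0.5258]
br 0.0 [0.4824 0.5266]
br 0.02 [0.4863 0.5274]
br 0.04 [0.4876 0.528 ]
br 0.1 [0.4854 0.5297]
shank 0.155 45 [0.5043 0.5133 0.1561]
shank 0.17 56 [0.5039 0.5138 0.1544]
shank 0.185 70 [0.5042 0.5136 0.1555]
shank 0.2 79 [0.5045 0.514  0.1546]
shank 0.215 98 [0.5043 0.5137 0.1553]
notch [([0.5084, 0.1528, 0.1161], 0.71)]
pin [([0.3893, 0.1535, -0.0021], 0.83), ([0.5081, 0.1534, 0.1496], 0.78), ([0.6331, 0.0516, 0.0015], 0.6)]
pin_head [([0.6345, 0.0529, 0.124], 0.86), ([0.5096, 0.1566, 0.2366], 0.66), ([0.3834, 0.1478, 0.0657], 0.54)]
```

View pics/w3.png

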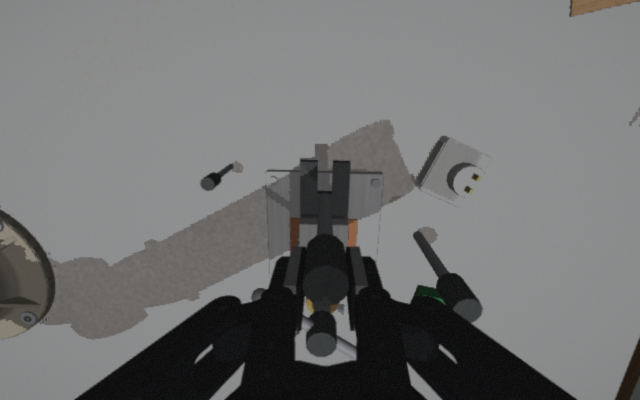

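The shank (x 0.509) lines up with the slot centre (x 0.509, edges at pictures (317,195) and (335,195)). I'll lower it 2 mm farther outward.

Emit:
move_arm --motion '[[[2,0,10],[0,0,0],15],[[2,0,25],[0,0,0],15],[[2,0,35],[0,0,0],15],[[2,0,45],[0,0,0],15],[[2,0,55],[0,0,0],15],[[2,0,70],[0,0,0],15],[[2,0,80],[0,0,0],15],[[2,0,80],[0,0,0],15]]'

```text
time_s: 7.05
tool_pos: [0.5083, 0.1561, 0.174]
ee_rot: [0.707, 0.707, -0.001, -0.001]
wrist_force: [-1.4, -0.8, -0.4]
width: 0.0207
```

Emit:
move_arm --motion '[[[0,0,10],[0,0,0],15],[[0,0,20],[0,0,0],15],[[0,0,30],[0,0,0],15],[[0,0,36],[0,0,0],15],[[0,0,40],[0,0,0],15],[[0,0,42],[0,0,0],15],[[0,0,42],[0,0,0],15],[[0,0,42],[0,0,0],15]]'

```text
time_s: 7.85
tool_pos: [0.5094, 0.1566, 0.134]
ee_rot: [0.707, 0.707, 0.0, 0.0]
wrist_force: [-0.5, -0.7, -1.5]
width: 0.0207
```

```bash
python3 - <<'E'
from h import *
s,r=state()
for c in('scene','top'):
    arm.get_image(c)
    for t in('pin','pin_head'):
        print(c,t,[(np.round(x['centre'],4).tolist(),round(x['p'],2)) for x in arm.place_of(c,t)[:3]])
E
```

```text
t 7.85 tcp [0.5094 0.1566 0.134 ] a 90.0 zt [ 0.001  0.    -1.   ] w 0.0207 F [-0.5 -0.7 -1.5] q [ 0.21  0.34 -0.69  1.74  0.24  1.14 -0.55]
scene pin [([0.6361, 0.0561, -0.0057], 0.8), ([0.3878, 0.148, 0.0], 0.49), ([0.5088, 0.157, 0.0232], 0.45)]
scene pin_head [([0.6353, 0.0531, 0.1145], 0.9), ([0.5084, 0.1615, 0.1124], 0.54), ([0.3877, 0.1513, 0.0657], 0.5)]
top pin [([0.6374, 0.0515, -0.0007], 0.75)]
top pin_head [([0.6355, 0.0477, 0.123], 0.6)]
```

Lower a little more until it touches.

Emit:
move_arm --motion '[[[0,0,1],[0,0,0],15],[[0,0,1],[0,0,0],15],[[0,0,2],[0,0,0],15],[[0,0,2],[0,0,0],15],[[0,0,3],[0,0,0],15],[[0,0,3],[0,0,0],15],[[0,0,3],[0,0,0],15],[[0,0,3],[0,0,0],15]]'

```text
time_s: 8.95
tool_pos: [0.5093, 0.1566, 0.1317]
ee_rot: [0.707, 0.707, 0.0, 0.0]
wrist_force: [-4.9, -1.4, 9.7]
width: 0.021
```

Contact at 10 N. I release and rise.

Emit:
move_arm --motion '[[[0,0,2],[0,0,0],30],[[0,0,2],[0,0,0],40],[[0,0,2],[0,0,0],40],[[0,0,2],[0,0,0],40],[[0,0,-5],[0,0,0],40],[[0,0,-20],[0,0,0],40],[[0,0,-60],[0,0,0],40],[[0,0,-110],[0,0,0],40]]'

```text
time_s: 9.75
tool_pos: [0.5081, 0.1562, 0.2416]
ee_rot: [0.707, 0.707, -0.001, -0.001]
wrist_force: [0.5, -0.5, 0.2]
width: 0.0398
```

Emit:
move_arm --motion '[[[0,0,-40],[0,0,0],0],[[-20,0,-40],[0,0,0],0],[[-40,0,-40],[0,0,0],0],[[-70,0,-40],[0,0,0],0],[[-70,0,-40],[0,0,0],0],[[-70,0,-40],[0,0,0],0],[[-70,0,-40],[0,0,0],0],[[-70,0,-40],[0,0,0],0]]' --force 20

```text
time_s: 10.55
tool_pos: [0.509, 0.0878, 0.281]
ee_rot: [0.706, 0.708, 0.0, -0.0]
wrist_force: [0.3, 0.1, -0.1]
width: -0.0002
```

```bash
python3 - <<'E'
from h import *
s,r=state()
im,d=arm.get_image('wrist'); cv2.imwrite('pics/w4.png',im)
W=cloud('wrist',d)
def show(n,z0,z1,x0,x1,y0,y1):
    k=W[(W[:,2]>z0)&(W[:,2]<z1)&(W[:,0]>x0)&(W[:,0]<x1)&(W[:,1]>y0)&(W[:,1]<y1)]
    if len(k)>5: print(n,len(k),np.round(np.percentile(k,[2,50,98],axis=0),4).tolist())
    return k
show('head',.142,.156,.48,.54,.13,.18)
show('hub',.187,.197,.48,.53,.02,.07)
k=show('bar',.17,.1835,.42,.58,-.04,.12)
for t in('pin_head','hub','end_a'):
    print(t,[(np.round(x['centre'],4).tolist(),round(x['p'],2)) for x in arm.place_of('wrist',t)[:3]])
im,d=arm.get_image('scene'); cv2.imwrite('pics/c4.png',cv2.resize(im[150:310,240:480],(720,480)))
for t in('pin','pin_head','hub','end_a','heat_sink'):
    print(t,[(np.round(x['centre'],4).tolist(),round(x['p'],2)) for x in arm.place_of('scene',t)[:3]])
E
```

```text
t 10.55 tcp [0.509  0.0878 0.281 ] a 90.1 zt [ 0.     0.001 -1.   ] w -0.0002 F [ 0.3  0.1 -0.1] q [ 0.36  0.19 -0.68  1.57  0.12  1.43 -0.33]
head 537 [[0.4996, 0.1481, 0.1468], [0.5096, 0.1578, 0.1485], [0.5188, 0.1673, 0.1501]]
hub 125 [[0.4937, 0.0443, 0.1871], [0.5015, 0.0535, 0.19], [0.513, 0.0559, 0.1917]]
bar 1366 [[0.4522, 0.0053, 0.1718], [0.4888, 0.0572, 0.1808], [0.559, 0.0852, 0.1832]]
pin_head [([0.3835, 0.1488, 0.0624], 0.9), ([0.5091, 0.1605, 0.1158], 0.69), ([0.6375, 0.0546, 0.1214], 0.62)]
hub [([0.5023, 0.0469, 0.1789], 0.61)]
end_a [([0.5437, 0.0134, 0.1748], 0.91), ([0.4707, 0.0718, 0.1736], 0.77)]
pin [([0.5127, 0.1557, 0.0207], 0.82), ([0.6666, 0.1458, 0.001], 0.62), ([0.3887, 0.1524, 0.0007], 0.56)]
pin_head [([0.5119, 0.1578, 0.1108], 0.66), ([0.6365, 0.0536, 0.1159], 0.57), ([0.3864, 0.1516, 0.0653], 0.43)]
hub [([0.5092, 0.0439, 0.177], 0.62), ([0.5069, 0.0872, 0.1325], 0.45)]
end_a [([0.47, 0.0675, 0.1824], 0.9), ([0.5404, 0.0215, 0.1797], 0.84), ([0.5044, 0.0482, 0.0025], 0.38)]
heat_sink [([0.5039, 0.0463, 0.0175], 0.64)]
```

View pics/w4.png

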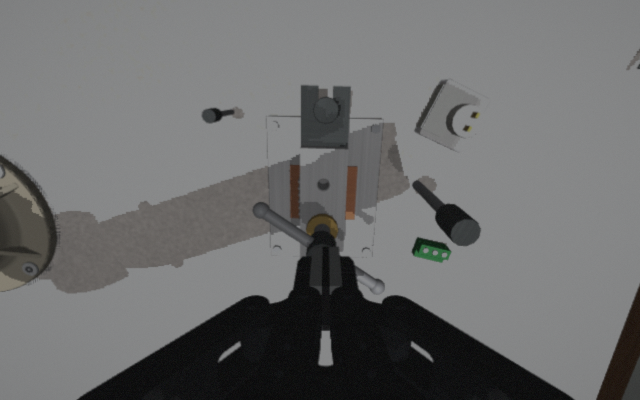

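The pin hangs in the notch: head at picture (327,108), head top at z 0.1485, centre (0.5095, 0.158). The bore at (323,184) is empty. I'll turn the handle by pushing the bar's near arm with the closed fingers around the circle, starting behind the arm at (262,210).

Emit:
move_arm --motion '[[[-20,-30,0],[0,0,0],0],[[-43,-58,0],[0,0,0],0],[[-43,-58,0],[0,0,0],0],[[-43,-58,30],[0,0,0],0],[[-43,-58,60],[0,0,0],0],[[-43,-58,90],[0,0,0],0],[[-43,-58,108],[0,0,0],0],[[-43,-58,108],[0,0,0],0]]'

```text
time_s: 11.85
tool_pos: [0.4497, 0.0435, 0.1704]
ee_rot: [0.707, 0.707, -0.001, -0.002]
wrist_force: [-0.9, -0.2, 0.2]
width: 0.0002
```

```bash
cat >> h.py <<'E'
HUB=np.array([.506,.0435])
def push(phis,th0,cur,gap=0):
    """rows (tool shift mm at a=90) for arm angles phis (deg), from commanded pose cur"""
    out=[]
    for p in phis:
        q=np.radians(p); u=np.array([np.cos(q),np.sin(q)]); n=np.array([-u[1],u[0]])
        h=.0145*abs(u[1])+.011*abs(u[0])+.005+gap
        xy=HUB+.045*u+h*n; z=.173-.012*(143-p)/360
        out.append([round((xy[1]-cur[1])*1000),round((xy[0]-cur[0])*1000),round((cur[2]-z)*1000)])
    print(out); return xy,z
E
python3 - <<'E'
from h import *
s,r=state()
cur=[.4505,.0445,.173]
for k in range(4):
    ph=[143-80*k-10*i for i in range(1,9)]
    xy,z=push(ph,0,cur); cur=[xy[0],xy[1],z]; print(np.round(cur,4))
E
```

```text
t 11.85 tcp [0.4497 0.0435 0.1704] a 90.0 zt [-0.004  0.    -1.   ] w 0.0002 F [-0.9 -0.2  0.2] q [ 0.45  0.11 -0.65  1.89  0.07  1.17 -0.22]
[[16, 8, 0], [24, 12, 1], [32, 17, 1], [38, 24, 1], [43, 33, 2], [46, 40, 2], [48, 48, 2], [49, 56, 3]]
[0.506  0.094  0.1703]
[[-1, 9, 0], [-3, 17, 1], [-7, 26, 1], [-14, 33, 1], [-22, 40, 2], [-31, 44, 2], [-38, 47, 2], [-45, 49, 3]]
[0.5548 0.0492 0.1677]
[[-7, 1, 0], [-15, 1, 1], [-23, -1, 1], [-31, -5, 1], [-38, -10, 2], [-45, -18, 2], [-50, -26, 2], [-53, -34, 3]]
[ 0.5211 -0.0037  0.165 ]
[[-2, -7, 0], [-3, -15, 1], [-3, -24, 1], [0, -32, 1], [4, -41, 2], [10, -48, 2], [19, -55, 2], [28, -59, 3]]
[0.4619 0.0244 0.1623]
```

Emit:
move_arm --motion '[[[8,4,0],[0,0,0],0],[[16,8,0],[0,0,0],0],[[24,12,1],[0,0,0],0],[[32,17,1],[0,0,0],0],[[38,24,1],[0,0,0],0],[[43,33,2],[0,0,0],0],[[46,40,2],[0,0,0],0],[[48,48,2],[0,0,0],0]]'

```text
time_s: 12.65
tool_pos: [0.4991, 0.092, 0.1701]
ee_rot: [0.707, 0.707, -0.001, -0.001]
wrist_force: [-4.2, -1.5, -0.9]
width: -0.0002
```

```bash
cat >> h.py <<'E'
def bar(cam):
    im,d=arm.get_image(cam)
    print(cam,'end',[(np.round(x['centre'],4).tolist(),round(np.degrees(np.arctan2(x['centre'][1]-HUB[1],x['centre'][0]-HUB[0])),1),round(x['p'],2)) for x in arm.place_of(cam,'end_a')[:3]])
    return im,d
E
python3 - <<'E'
from h import *
s,r=state()
for c in('scene','top'):
    im,d=bar(c); cv2.imwrite(f'pics/{c}5.png',im)
E
```

```text
t 12.65 tcp [0.4991 0.092  0.1701] a 90.0 zt [-0.002  0.    -1.   ] w -0.0002 F [-4.2 -1.5 -0.9] q [ 0.34  0.24 -0.68  1.76  0.16  1.19 -0.38]
scene end [([0.4928, 0.0047, 0.1746], np.float64(-108.8), 0.89), ([0.5165, 0.0888, 0.179], np.float64(76.9), 0.52)]
top end [([0.4922, -0.0001, 0.1749], np.float64(-107.6), 0.57), ([0.5191, 0.0872, 0.1749], np.float64(73.3), 0.54)]
```

The bar follows: commanded 73°, seen 73–75°, contact about 4 N. I continue around.

Emit:
move_arm --motion '[[[1,8,1],[0,0,0],0],[[0,17,1],[0,0,0],0],[[-2,25,2],[0,0,0],0],[[-6,34,2],[0,0,0],0],[[-13,41,2],[0,0,0],0],[[-21,48,3],[0,0,0],0],[[-30,52,3],[0,0,0],0],[[-37,55,3],[0,0,0],0]]'

```text
time_s: 13.65
tool_pos: [0.5548, 0.0537, 0.1676]
ee_rot: [0.707, 0.707, 0.0, -0.0]
wrist_force: [-2.7, 4.1, -0.2]
width: -0.0003
```

Emit:
move_arm --motion '[[[-7,2,1],[0,0,0],0],[[-14,3,1],[0,0,0],0],[[-22,3,1],[0,0,0],0],[[-30,1,2],[0,0,0],0],[[-38,-3,2],[0,0,0],0],[[-45,-8,2],[0,0,0],0],[[-52,-16,3],[0,0,0],0],[[-57,-24,3],[0,0,0],0]]'

```text
time_s: 14.45
tool_pos: [0.5298, -0.0037, 0.1647]
ee_rot: [0.707, 0.707, 0.0, 0.0]
wrist_force: [2.7, 2.3, 0.6]
width: 0.0
```

```bash
python3 - <<'E'
from h import *
s,r=state()
for c in('scene','top'):
    im,d=bar(c); cv2.imwrite(f'pics/{c}6.png',im)
ref=None
push([-87],0,[0,0,0])
push([-97,-107,-117,-127,-137,-147],0,[.5290,-.003,.1655])
push([-87,-90,-94,-98,-102,-106,-110,-114,-118,-122,-126,-130,-134,-138,-142,-146],0,[.5290,-.003,.1655])
E
```

```text
t 14.45 tcp [ 0.5298 -0.0037  0.1647] a 90.0 zt [ 0.001 -0.    -1.   ] w 0.0 F [2.7 2.3 0.6] q [ 0.47  0.29 -0.62  1.72  0.18  1.19 -0.2 ]
scene end [([0.5132, 0.0007, 0.1719], np.float64(-80.5), 0.77), ([0.4995, 0.0907, 0.1703], np.float64(97.8), 0.73)]
top end [([0.5035, 0.0896, 0.1662], np.float64(93.1), 0.47)]
[[0, 528, -165]]
[[-1, -8, 1], [-3, -15, 1], [-4, -23, 1], [-3, -32, 2], [-1, -40, 2], [3, -49, 2]]
[[3, -1, 0], [2, -4, 0], [0, -6, 0], [-1, -9, 1], [-2, -11, 1], [-3, -14, 1], [-3, -17, 1], [-4, -21, 1], [-4, -24, 1], [-4, -27, 1], [-4, -31, 1], [-3, -34, 2], [-2, -38, 2], [-1, -41, 2], [1, -45, 2], [3, -48, 2]]
```

Emit:
move_arm --motion '[[[2,-4,0],[0,0,0],0],[[0,-6,0],[0,0,0],0],[[-1,-9,1],[0,0,0],0],[[-2,-11,1],[0,0,0],0],[[-3,-14,1],[0,0,0],0],[[-3,-17,1],[0,0,0],0],[[-4,-21,1],[0,0,0],0],[[-4,-24,1],[0,0,0],0]]'

```text
time_s: 15.45
tool_pos: [0.5058, -0.0069, 0.1635]
ee_rot: [0.707, 0.707, -0.0, 0.0]
wrist_force: [3.0, 0.6, -1.1]
width: -0.0002
```

```bash
python3 - <<'E'
from h import *
s,r=state()
for c in('scene','top'): im,d=bar(c)
push([-122,-126,-130,-134,-138,-142,-146,-150],0,[.5290-.024,-.003-.004,.1645])
E
```

```text
t 15.45 tcp [ 0.5058 -0.0069  0.1635] a 90.0 zt [-0. -0. -1.] w -0.0002 F [ 3.   0.6 -1.1] q [ 0.5   0.24 -0.63  1.78  0.15  1.17 -0.17]
scene end [([0.4852, 0.0031, 0.1715], np.float64(-117.2), 0.88), ([0.523, 0.0873, 0.1694], np.float64(68.8), 0.79)]
top end []
[[0, -3, 0], [0, -7, 0], [1, -10, 1], [2, -14, 1], [3, -17, 1], [5, -21, 1], [7, -24, 1], [9, -27, 1]]
```

Emit:
move_arm --motion '[[[0,-2,0],[0,0,0],0],[[0,-3,0],[0,0,0],0],[[0,-5,0],[0,0,0],0],[[0,-7,0],[0,0,0],0],[[1,-9,1],[0,0,0],0],[[1,-10,1],[0,0,0],0],[[1,-11,1],[0,0,0],0],[[2,-12,1],[0,0,0],0]]'

```text
time_s: 16.45
tool_pos: [0.4941, -0.0048, 0.1626]
ee_rot: [0.707, 0.707, -0.0, 0.0]
wrist_force: [2.9, -1.8, 0.1]
width: 0.0001
```

Emit:
move_arm --motion '[[[0,-1,0],[0,0,0],0],[[1,-2,0],[0,0,0],0],[[1,-3,0],[0,0,0],0],[[1,-4,0],[0,0,0],0],[[1,-5,0],[0,0,0],0],[[2,-5,0],[0,0,0],0],[[2,-5,0],[0,0,0],0],[[2,-5,0],[0,0,0],0]]'

```text
time_s: 17.25
tool_pos: [0.4889, -0.0029, 0.1624]
ee_rot: [0.707, 0.707, -0.0, -0.0]
wrist_force: [1.3, -2.5, -1.0]
width: 0.0003
```

Commanded to about −138° now, still only friction (3 N). Small steps follow.

Emit:
move_arm --motion '[[[0,-1,0],[0,0,0],0],[[1,-2,0],[0,0,0],0],[[1,-3,0],[0,0,0],0],[[2,-4,0],[0,0,0],0],[[2,-4,0],[0,0,0],0],[[3,-5,0],[0,0,0],0],[[3,-5,0],[0,0,0],0],[[3,-5,0],[0,0,0],0]]'

```text
time_s: 18.05
tool_pos: [0.4841, 0.0006, 0.1626]
ee_rot: [0.707, 0.707, -0.0, -0.0]
wrist_force: [1.8, -1.2, -1.0]
width: 0.0001
```

```bash
python3 - <<'E'
from h import *
s,r=state()
for c in('scene','top'):
    im,d=bar(c)
    for t in('hub','foot'): print(t,[(np.round(x['centre'],4).tolist(),round(x['p'],2)) for x in arm.place_of(c,t)[:2]])
    if c=='scene': cv2.imwrite('pics/c7.png',cv2.resize(im[150:310,240:480],(720,480)))
E
```

```text
t 18.05 tcp [0.4841 0.0006 0.1626] a 90.0 zt [-0.  0. -1.] w 0.0001 F [ 1.8 -1.2 -1. ] q [ 0.51  0.19 -0.64  1.83  0.12  1.16 -0.17]
scene end [([0.4715, 0.0138, 0.1715], np.float64(-139.3), 0.94), ([0.5377, 0.0789, 0.169], np.float64(48.2), 0.77)]
hub [([0.5058, 0.0454, 0.0045], 0.6)]
foot [([0.5064, 0.0498, 0.0495], 0.56)]
top end []
hub []
foot []
```

View pics/c7.png

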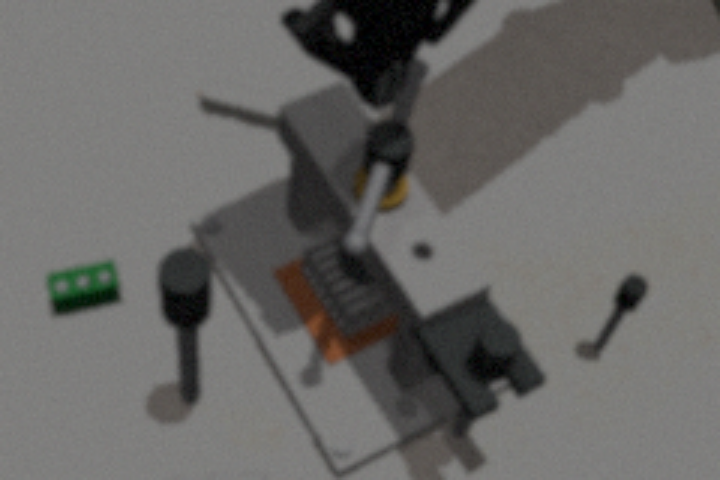

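The pin hangs in the notch at (490,350). The bar is at about −138° and the heat sink is in place. No stop felt yet.

```bash
python3 - <<'E'
from h import *
cur=[.484,.0005,.1625]
push([-142,-144,-146,-148,-150,-152,-154,-156,-158,-160,-164,-168,-172,-176,-180],0,cur)
E
```

```text
[[-3, 0, -1], [-2, -1, -1], [-1, -3, -1], [0, -4, -1], [2, -6, -1], [3, -8, -1], [4, -9, -1], [6, -11, -1], [7, -12, 0], [9, -13, 0], [12, -16, 0], [15, -18, 0], [19, -20, 0], [23, -22, 0], [27, -23, 0]]
```

Emit:
move_arm --motion '[[[1,-1,0],[0,0,0],0],[[1,-2,0],[0,0,0],0],[[2,-3,0],[0,0,0],0],[[2,-4,0],[0,0,0],0],[[3,-5,0],[0,0,0],0],[[3,-5,0],[0,0,0],0],[[3,-5,0],[0,0,0],0],[[3,-5,0],[0,0,0],0]]'

```text
time_s: 19.25
tool_pos: [0.4791, 0.0035, 0.1626]
ee_rot: [0.707, 0.707, -0.0, -0.0]
wrist_force: [3.3, -1.4, -0.2]
width: -0.0
```

Emit:
move_arm --motion '[[[1,-1,0],[0,0,0],0],[[1,-2,0],[0,0,0],0],[[2,-3,0],[0,0,0],0],[[2,-4,0],[0,0,0],0],[[3,-5,0],[0,0,0],0],[[3,-6,0],[0,0,0],0],[[3,-6,0],[0,0,0],0],[[3,-6,0],[0,0,0],0]]'

```text
time_s: 20.05
tool_pos: [0.4731, 0.0065, 0.1626]
ee_rot: [0.707, 0.707, -0.0, -0.0]
wrist_force: [2.3, -2.0, 0.0]
width: 0.0002
```

```bash
python3 - <<'E'
from h import *
s,r=state(); bar('scene')
E
```

```text
t 20.05 tcp [0.4731 0.0065 0.1626] a 90.0 zt [-0.  0. -1.] w 0.0002 F [ 2.3 -2.   0. ] q [ 0.51  0.16 -0.65  1.86  0.11  1.16 -0.17]
scene end [([0.4644, 0.021, 0.1748], np.float64(-151.6), 0.91), ([0.5468, 0.0665, 0.169], np.float64(29.4), 0.71)]
```

The bar is at −151°, i.e. 5.13 rad turned, and at most 0.47 rad remains.

Emit:
move_arm --motion '[[[1,-1,0],[0,0,0],0],[[2,-2,0],[0,0,0],0],[[3,-2,0],[0,0,0],0],[[4,-3,0],[0,0,0],0],[[5,-4,0],[0,0,0],0],[[5,-4,0],[0,0,0],0],[[5,-4,0],[0,0,0],0],[[5,-4,0],[0,0,0],0]]'

```text
time_s: 20.95
tool_pos: [0.4695, 0.0111, 0.1626]
ee_rot: [0.707, 0.707, 0.0, 0.0]
wrist_force: [4.4, -3.6, -2.7]
width: -0.0003
```

Emit:
move_arm --motion '[[[1,-1,0],[0,0,0],0],[[2,-1,0],[0,0,0],0],[[3,-2,0],[0,0,0],0],[[4,-2,0],[0,0,0],0],[[5,-3,0],[0,0,0],0],[[5,-3,0],[0,0,0],0],[[5,-3,0],[0,0,0],0],[[5,-3,0],[0,0,0],0]]'

```text
time_s: 21.75
tool_pos: [0.4688, 0.0121, 0.163]
ee_rot: [0.709, 0.705, 0.001, 0.003]
wrist_force: [15.6, -15.7, -8.9]
width: -0.0002
```

Force jumped to 22 N with the fingers no longer advancing, so that looks like the stop. I check the bar, then back off and lift away.

```bash
python3 - <<'E'
from h import *
s,r=state(); bar('scene')
E
```

```text
t 21.75 tcp [0.4688 0.0121 0.163 ] a 89.7 zt [ 0.006 -0.004 -1.   ] w -0.0002 F [ 15.6 -15.7  -8.9] q [ 0.51  0.15 -0.65  1.87  0.1   1.15 -0.19]
scene end []
```

Emit:
move_arm --motion '[[[-6,5,0],[0,0,0],0],[[-10,7,0],[0,0,0],0],[[-15,8,0],[0,0,0],0],[[-15,8,-20],[0,0,0],0],[[-15,8,-60],[0,0,0],0],[[-15,8,-100],[0,0,0],0],[[-60,0,-130],[0,0,0],0],[[-100,0,-130],[0,0,0],0]]'

```text
time_s: 22.65
tool_pos: [0.4673, -0.0823, 0.2969]
ee_rot: [0.705, 0.709, 0.002, 0.003]
wrist_force: [1.8, -0.2, 0.2]
width: 0.0001
```

Emit:
move_arm --motion '[[[-50,0,0],[0,0,0],0],[[-90,0,0],[0,0,0],0],[[-90,0,0],[0,0,0],0],[[-90,0,0],[0,0,0],0],[[-90,0,0],[0,0,0],0],[[-90,0,0],[0,0,0],0],[[-90,0,0],[0,0,0],0],[[-90,0,0],[0,0,0],0]]'

```text
time_s: 23.45
tool_pos: [0.4663, -0.1728, 0.2927]
ee_rot: [0.707, 0.708, 0.0, 0.0]
wrist_force: [0.4, 0.4, 1.1]
width: 0.0004
```

```bash
python3 - <<'E'
from h import *
s,r=state(); im,d=bar('scene')
cv2.imwrite('pics/c8.png',cv2.resize(im[150:310,240:480],(720,480)))
for t in('pin','pin_head','heat_sink','foot','hub','meter','terminal','resistor'): print(t,[(np.round(x['centre'],4).tolist(),round(x['p'],2)) for x in arm.place_of('scene',t)[:3]])
im,d=bar('top'); W=cloud('top',d)
for n,z0,z1,x,y in(('hub',.178,.19,.506,.0435),('head',.14,.156,.5095,.156)):
    k=W[(W[:,2]>z0)&(W[:,2]<z1)&(np.hypot(W[:,0]-x,W[:,1]-y)<.018)]; print(n,len(k),np.round(np.median(k,axis=0),4) if len(k) else '')
for t in('pin','pin_head','heat_sink','hub'): print(t,[(np.round(x['centre'],4).tolist(),round(x['p'],2)) for x in arm.place_of('top',t)[:3]])
E
```

```text
t 23.45 tcp [ 0.4663 -0.1728  0.2927] a 90.1 zt [ 0. -0. -1.] w 0.0004 F [0.4 0.4 1.1] q [ 0.73  0.11 -0.48  1.6   0.05  1.44  0.25]
scene end [([0.4643, 0.0283, 0.1709], np.float64(-160.0), 0.97), ([0.5472, 0.0618, 0.1675], np.float64(23.9), 0.59)]
pin [([0.5113, 0.1584, 0.0191], 0.82), ([0.3872, 0.1494, 0.0001], 0.6), ([0.6331, 0.0554, 0.0006], 0.57)]
pin_head [([0.5109, 0.1554, 0.1101], 0.87), ([0.6379, 0.055, 0.1165], 0.74), ([0.6688, 0.1488, 0.0009], 0.72)]
heat_sink [([0.5044, 0.0453, 0.0196], 0.84)]
foot [([0.5068, 0.0457, 0.0488], 0.57)]
hub [([0.5079, 0.0424, 0.169], 0.98)]
meter [([0.6682, 0.1469, 0.0015], 0.7)]
terminal [([0.6643, -0.0465, 0.0007], 0.86), ([0.5072, 0.0892, 0.1354], 0.62), ([0.5039, 0.0481, 0.0046], 0.47)]
resistor [([0.4923, -0.1263, -0.0015], 0.79)]
top end [([0.5493, 0.0642, 0.1651], np.float64(25.6), 0.77), ([0.4642, 0.0252, 0.1708], np.float64(-156.4), 0.57)]
hub 108 [0.5066 0.0425 0.1819]
head 79 [0.5102 0.1557 0.1495]
pin [([0.6388, 0.0534, -0.0017], 0.63), ([0.6624, -0.0498, -0.0033], 0.62), ([0.5062, 0.159, 0.0219], 0.51)]
pin_head [([0.6368, 0.0498, 0.1188], 0.64), ([0.5068, 0.1598, 0.1147], 0.52), ([0.3853, 0.1493, 0.0647], 0.41)]
heat_sink [([0.5033, 0.0436, 0.0154], 0.57)]
hub [([0.5042, 0.042, 0.1677], 0.63)]
```

View pics/c8.png

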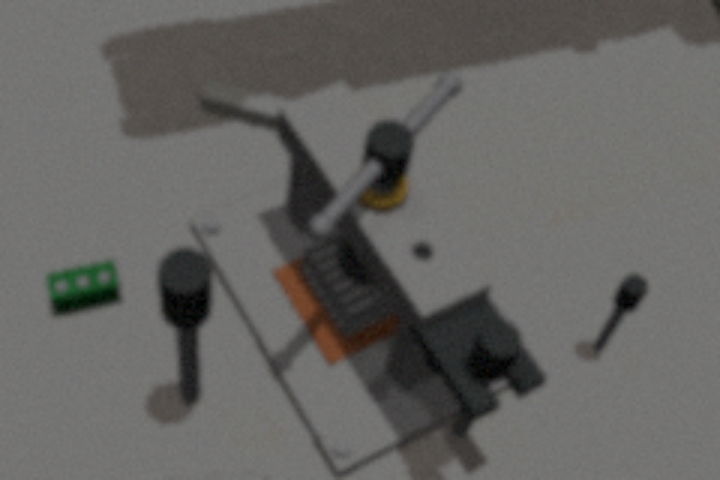

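The bar now lies at about −157° (crop (320,225) to (450,85)). Hub height is about 0.168 m, as expected at the stop, the pin hangs in the notch and the robot is clear. I hand the job in.

```bash
python3 -c "
from cell import arm
print(arm.job_done())"
```

```text
the job is handed in; nothing more can be done
None
```

The lock pin is parked in the notch, the T-handle is down against its stop, and I handed the job in at about 23.5 s with the gripper clear of everything.

- **Pin:** I drew it out of the bore and lowered it into the notch. Its head top measures 0.1485–0.1495 m (149 mm expected). It sits about 1–3 mm outward of the notch point, well inside the slot.
- **T-handle:** I pushed the bar clockwise with closed fingers in one continuous sweep of about 300°, instead of gripping and regripping it.
- **Stop:** The fingers then stopped advancing and the force rose from about 4 N to 22 N.
- **Press height:** The hub reads 0.168–0.169 m; 0.167 m is expected at the stop.
- **Heat sink and other things:** The heat sink reads within about 2 mm of where it started. I made no planned contact with the meter, terminal block or resistor, but I took no starting positions for them, so I can't confirm they stayed put.

Two checks were weaker. The networks' bar angles differed by about 4° between cameras, and they saw no bar end while I was pressing against the stop. The stop therefore rests on the force rise and the hub height. The foot's press on the heat sink was not measured; I infer it from the handle being at its stop.

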